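# Sweep the nuts off the sorting stand into the empty bin

### The arm

A 7-joint arm with a two-finger parallel gripper is mounted at the origin on the work surface. World frame = base frame: x ahead of the robot, y to its left, z up, the work surface at z = 0. Lengths are in m, angles in rad, forces in N, time in s.
With the tool pointing down it reaches from about 0.4 to 0.85 m from the base axis. Payload 10.4 kg.
Tool frame: the origin (TCP) lies on the centre line of the jaws, within the pads' length; the fingertips stand 17 mm ahead of it and the grasp point (between the pads) lies 2 mm behind it; z points along the fingers, y is the direction in which the jaws open and shut (so a half turn about z gives the same grasp; the last joint's range is limited). The gripper opens to 87 mm and grips with 3 to 60 N. Pads are 19 mm wide; open, the fingers measure 117 mm over their backs; the gripper's body (75 mm by 190 mm) begins 51 mm behind the grasp point.
Start: joints at [-1.253, 0.332, -0.065, 1.46, 0.022, 1.35, -0.088], TCP at [0.209, 0.589, 0.24] pointing down, gripper open.
Joint ranges: [-2.6, 2.6], [-0.5, 2.12], [-1.47, 1.34], [0.16, 2.42], [-1.27, 4.41], [0.06, 2.06], [-2.6, 2.6]. Speed limits (rad/s): [2.22, 2.22, 2.79, 2.79, 3.14, 3.14, 3.14].

### API

Orientations are given as a unit quaternion [x, y, z, w].
In Python, from bench import r gives the robot as it stands.
- The arm moves only by the tool apply_moves, never from a script. Its argument "commands" is a list of rows, each an object with "rot": the turn, a rotation vector about the world's x, y, z in units of 180 degrees (1.0 is 180 degrees), a list of three; "linear": the shift along the world's x, y, z in units of 0.3 m (1.0 is 0.3 m), a list of three; "grip": the closure, from -1 (fully open) to 1 (shut). A call has 1 to 20 rows; each row is the pose to reach, as a shift and turn from the pose commanded when the call began, turning the shorter way round; what a row does not reach only later rows make up. A row lasts 1/10 s, in which the tool goes at most 50 mm and 8.59 degrees, less where a joint would pass 70% of its speed; a pose out of reach is approached as far as the arm can. A call with a number of a shift or a turn outside -1 to 1 is refused whole. A call with a gripper value outside its range is refused whole. The fingers move at their own pace and stop on an object; "newtons" is the grip in N (left out, the last holds). Time passes only in rows, so rows that repeat a pose let the fingers close. It gives the time, the measured TCP pose, the force and the opening at its end, in the units of the state.
- r.read_state(): the state, without advancing time (a new reading comes with each control period).
- r.camera(name): name is "side" or "top" or "wrist"; returns a dict with "frame" (480x640x3 uint8, red, green, blue), "mtx" (3x3 intrinsics, pixels), "extrinsics" (4x4, takes a point from world to camera coordinates). Camera axes: x right, y down, z forward; pixel columns grow to the right and rows downward; lengths in m; the calibration is good to about 2 mm. The wrist camera is an equidistant fisheye: a pixel r from the principal point sees the ray r / f radians off the axis. A picture is of the moment at which its call begins. There is no depth.
- r.close_job(): hands the job in, once; it reports no verdict.
Trained networks look in a picture, given as the dict that the camera call returned (one of the last four; its "shot" number tells which), for a name from the list of things; names that differ only in an ending like _2 or _b are one class to them, and where a whole thing is asked for, a point or a joint stands for the part that bears it (a point fixed in the world has none). Each returns a list of dicts, best first, with "p" (0 to 1); they miss things now and then, are a little off and sometimes report something else, mostly with a low value. They report only what shows in the picture. A call takes as long as a camera call. They do not tell look-alikes from the thing itself.
- r.search_frame(thing, picture): "bbox" ([left, top, width, height] in pixels, round what is visible of it).
- r.spot_point(thing, picture): "location" ([column, row] in pixels: a listed point, or the origin of a listed thing).
The state is a dict: "time": time; "joint_positions": joint angles; "joint_vel": joint speeds; "joint_torque": joint torques, N m; "ee_pos": TCP position; "eef_rot": TCP orientation; "ft_force": force on the tool from outside, world axes, zero at the start; "torque": the same for the moment, N m; "width": finger opening in m.
Only numpy, scipy, OpenCV 4.12 (cv2) and the standard library are available. Lean on these libraries where they do the work, as an engineer would, in place of code of your own. Each camera call takes 0.05 s, during which the arm holds its last target. There are 200 camera calls.

### The job

With the fingers closed like a broom, sweep the three hexagon nuts off the plywood sorting stand, over its edge, so that all three drop into the empty grey bin beside it (not the bin full of rollers). Only push the nuts, never pick them up or lift them off the deck, and leave the bolt and the round bushing standing among them where they are. Finish with the fingers clear of everything.

Things in the scene. Friction and masses are not known exactly. Their poses are not given: they have to be found in the camera images.
- board: fixed stand with a level plywood deck, 310 (its x) by 240 mm (its y), surface 70 mm above the bench. Origin: under its centre, at bench height. Lips 12 mm high at the ends x = +-151 mm; the sides y = +-120 mm are open edges, a bin below each. Nuts, bolt and bushing stand in five rows 52 mm apart along the board's y, one to a row, in any order, within 62 mm of the middle in y: each row is clear to both edges.
- empty_bin_floor (a point): EMPTY grey plastic bin: centre of its inner floor. 300 (its x) by 120 mm (its y) outside, walls 4 mm thick, 50 mm high; fixed beside the board, axes parallel to the board's, on its +y or -y side, centre 170 mm from the board's. Its rim is 20 mm below the deck surface, tucked 10 mm under the deck's edge: what is pushed over that edge falls in.
- full_bin_floor (a point): inner floor, at its centre, of the other bin, same size, on the opposite side, full of black rubber rollers that reach 12 mm short of the deck's height. Not for the nuts.
- nut1_center (a point): nut1 (a plain steel hexagon nut, 30 mm across flats, 35 mm across corners, 16 mm high, with a bore, about 65 g, lying flat on the deck at the start): its centre, 8 mm above its underside. There are three alike, each in its own row, any yaw.
- nut2_center (a point): nut2 (a plain steel hexagon nut, 30 mm across flats, 35 mm across corners, 16 mm high, with a bore, about 65 g, lying flat on the deck at the start): its centre, 8 mm above its underside. There are three alike, each in its own row, any yaw.
- nut3_center (a point): nut3 (a plain steel hexagon nut, 30 mm across flats, 35 mm across corners, 16 mm high, with a bore, about 65 g, lying flat on the deck at the start): its centre, 8 mm above its underside. There are three alike, each in its own row, any yaw.
- bolt_center (a point): steel bolt standing on its hexagonal head (30 mm across flats, 13 mm high), 20 mm shank pointing up, 53 mm high in all: its centre, half-way up (26.5 mm above the deck). Loose, not fixed.
- bushing_center (a point): round steel bushing standing on end, 34 mm outside, 20 mm bore, 35 mm high: its centre, half-way up (17.5 mm above the deck). Loose.
- nut1: the same nut1: origin at the centre of its underside as it lies at the start, z along its bore
- nut2: the same nut2: origin at the centre of its underside as it lies at the start, z along its bore
- nut3: the same nut3: origin at the centre of its underside as it lies at the start, z along its bore
Not all that is in view belongs to the job. What is shaped like the nut3 but green, red or yellow is not meant.

How it is judged:
By the outcome, as a careful person would: the job done as asked, in the order asked, and still so for the second after the job is handed in, with the robot touching nothing.
It also fails if it takes over 48 s, if anything falls off the work surface, if the arm or the gripper's body presses on something with over 40 N, if the wrist force passes 120 N, or if a joint passes its speed limit or range.

## Working session

There is one attempt and no reset: what is moved stays moved. The work goes in short steps, Python scripts to look and compute and a tool call to move; the robot and the scene stay as the last step left them, time stands still between calls to the robot, and variables do not carry over. Pictures are saved under pics/ and viewed, about 8 in all and at most 12, crops included, and the job is handed in when it is done.

Besides the shell and the picture viewer there is one more tool, called as name(argument=value, ...) on one line, values as JSON. apply_moves: Moves the arm, as the interface text tells. Its arguments: {"type":"object","properties":{"commands":{"type":"array","items":{"type":"object","properties":{"rot":{"type":"array","items":{"type":"number"}},"linear":{"type":"array","items":{"type":"number"}},"grip":{"type":"number"}}}},"newtons":{"type":"number"}},"required":["commands"]}

```bash
mkdir -p pics; cat > h.py <<'E'
import numpy as np, cv2
from bench import r
def ray(pic,uv,z):
    K=np.array(pic["mtx"]);T=np.array(pic["extrinsics"]);R,t=T[:3,:3],T[:3,3]
    d=R.T@np.linalg.inv(K)@[uv[0],uv[1],1.];c=-R.T@t
    return c+d*(z-c[2])/d[2]
def save(pic,n): cv2.imwrite(f"pics/{n}.png",cv2.cvtColor(pic["frame"],cv2.COLOR_RGB2BGR))
E
python3 - <<'E'
from h import *
np.set_printoptions(precision=4,suppress=True)
for cam in("top","side"):
    p=r.camera(cam);save(p,cam)
    for n,z in(("nut1_center",.078),("bolt_center",.0965),("bushing_center",.0875),("empty_bin_floor",.004),("full_bin_floor",.004),("board",0)):
        for q in r.spot_point(n,p)[:6]: print(cam,n,round(q["p"],2),np.round(q["location"]),ray(p,q["location"],z))
s=r.read_state();print(s)
E
python3 -c "
import cv2,numpy as np
cv2.imwrite('pics/x.png',0) if 0 else None"
```

```text
top nut1_center 0.59 [341. 315.] [ 0.5046 -0.0213  0.078 ]
top bolt_center 0.58 [342. 350.] [ 0.453  -0.0231  0.0965]
top bushing_center 0.87 [373. 244.] [ 0.6173 -0.0669  0.0875]
top empty_bin_floor 0.94 [242. 297.] [0.5344 0.1438 0.004 ]
top full_bin_floor 0.72 [241. 296.] [0.5365 0.1465 0.004 ]
top full_bin_floor 0.61 [437. 282.] [ 0.5724 -0.1851  0.004 ]
top board 0.87 [340. 292.] [ 0.5484 -0.0205  0.    ]
side nut1_center 0.6 [409. 241.] [ 0.5048 -0.0126  0.078 ]
side bolt_center 0.81 [454. 234.] [ 0.4541 -0.0286  0.0965]
side bushing_center 0.95 [350. 192.] [ 0.6125 -0.0637  0.0875]
side empty_bin_floor 0.71 [332. 360.] [0.5389 0.1472 0.004 ]
side full_bin_floor 0.74 [400. 201.] [ 0.5706 -0.1761  0.004 ]
side board 0.68 [374. 267.] [ 0.5544 -0.0213  0.    ]
{'time': 0.7, 'joint_positions': array([-1.2526,  0.3322, -0.0647,  1.4601,  0.0216,  1.3499, -0.0885]), 'joint_vel': array([-0.0009,  0.0009, -0.001 , -0.0003, -0.0002, -0.0005,  0.0001]), 'joint_torque': array([ -0.0002, -62.2923,   0.0247, -39.0053,  -0.0609,   0.0319,
         0.    ]), 'ee_pos': array([0.2089, 0.5891, 0.2396]), 'eef_rot': array([0.1696, 0.9855, 0.0001, 0.    ]), 'ft_force': array([-0.1131,  0.7726, -0.5253]), 'torque': array([-0.0095, -0.0183,  0.019 ]), 'width': 0.08709989639615587}
```

View top.

View pics/top.png

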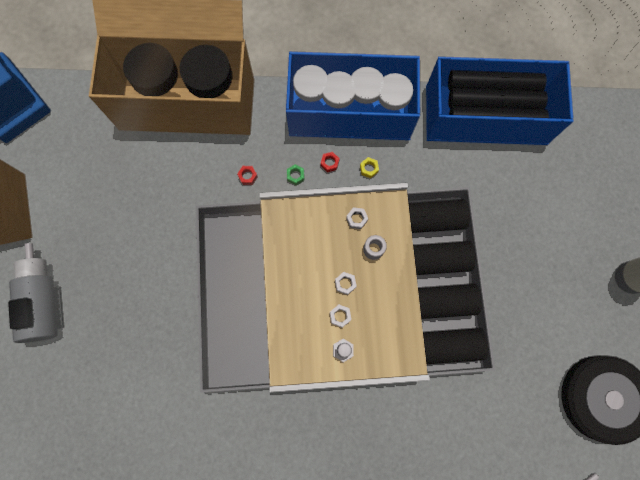

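View pics/side.png

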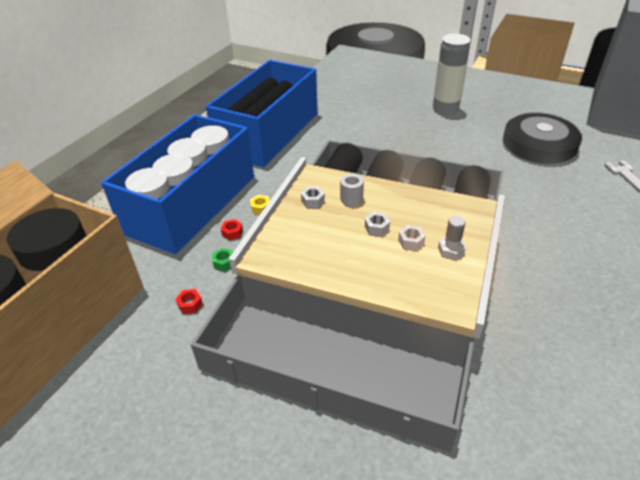

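The top view shows steel nuts at (357,218), (345,283) and (340,316), the bushing at (375,247) and the bolt at (343,350). The empty bin is on the left (world +y). Possible look-alikes are red (247,175), green (295,174), red (330,161) and yellow (369,167), all off the board, so they don't count. The bolt's hex head at (343,350) could also pass for a nut. I'll refine the positions by segmentation and check them in one crop.

```bash
python3 - <<'E'
from h import *
np.set_printoptions(precision=4,suppress=True)
p=r.camera("top");f=p["frame"];hsv=cv2.cvtColor(f,cv2.COLOR_RGB2HSV)
c=np.array([[264,196],[406,190],[426,376],[271,386]])
# board corners (deck edges inside lips), from picture
w=np.array([ray(p,u,.07) for u in c]);print(w)
m=np.zeros(f.shape[:2],np.uint8);cv2.fillPoly(m,[c+[[6,8],[-6,8],[-6,-8],[6,-8]]],255)
m&=((hsv[...,1]<60)*255).astype(np.uint8)
m=cv2.morphologyEx(m,cv2.MORPH_CLOSE,np.ones((3,3)))
v=f.copy()
for k in cv2.findContours(m,cv2.RETR_EXTERNAL,cv2.CHAIN_APPROX_NONE)[0]:
    if cv2.contourArea(k)<80: continue
    x,y,ww,h=cv2.boundingRect(k);u=(x+ww/2-.5,y+h/2-.5);(cx,cy),rad=cv2.minEnclosingCircle(k)
    print(u,(ww,h),(cx,cy),ray(p,(cx,cy),.078))
    cv2.circle(v,(round(cx),round(cy)),1,(255,0,0),-1)
v=cv2.resize(v[180:400,190:490],None,fx=2.6,fy=2.6,interpolation=cv2.INTER_CUBIC)
save({"frame":v},"crop")
T=np.array(p["extrinsics"]);print(-T[:3,:3].T@T[:3,3])
for s in(p,r.camera("side")):
  for b in r.search_frame("nut1",s)[:6]:
    l=b["bbox"];u=(l[0]+l[2]/2,l[1]+l[3]/2);print(round(b["p"],2),np.round(u,1),ray(s,u,.078))
E
```

```text
[[ 0.6936  0.11    0.07  ]
 [ 0.7124 -0.1218  0.07  ]
 [ 0.4186 -0.1525  0.07  ]
 [ 0.3954  0.0818  0.07  ]]
(343.0, 350.0) (21, 25) (343.0, 350.0) [ 0.4525 -0.0252  0.078 ]
(340.5, 315.5) (22, 24) (340.04852294921875, 315.4915466308594) [ 0.5043 -0.0192  0.078 ]
(345.5, 283.0) (22, 23) (345.4705810546875, 282.6470642089844) [ 0.5554 -0.0263  0.078 ]
(375.0, 247.0) (23, 25) (374.375, 246.9375) [ 0.6138 -0.0705  0.078 ]
(357.0, 217.5) (21, 22) (356.72125244140625, 217.78318786621094) [ 0.6604 -0.0416  0.078 ]
[0.4496 0.0119 0.8928]
0.77 [338.7 313. ] [ 0.5079 -0.017   0.078 ]
0.73 [246.4 175.1] [0.7256 0.1399 0.078 ]
0.68 [330.  160.5] [0.7559 0.0043 0.078 ]
0.67 [368.4 167.8] [ 0.7456 -0.0588  0.078 ]
0.6 [357.4 218.2] [ 0.6598 -0.0426  0.078 ]
0.59 [295.1 176.7] [0.7258 0.0603 0.078 ]
0.96 [410.4 238.8] [ 0.5049 -0.017   0.078 ]
0.96 [376.3 225.3] [ 0.5548 -0.023   0.078 ]
0.76 [188.7 300.4] [0.701  0.1909 0.078 ]
0.68 [258.8 206.4] [0.7192 0.009  0.078 ]
0.62 [223.  257.9] [0.7053 0.116  0.078 ]
0.56 [312.6 195.6] [ 0.662  -0.0448  0.078 ]
```

View pics/crop.png

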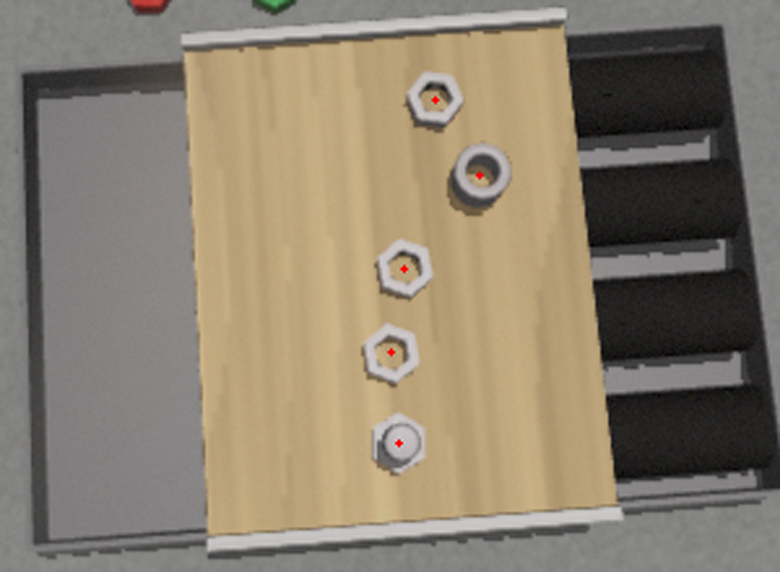

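The crop confirms plain steel nuts at crop (435,99), (404,268) and (391,352). The bushing is at (480,175) and the bolt at (399,443), and the grey bin on the left is empty. In board coordinates (yaw ≈5.5°, centre (.555,-.0205)) the nuts sit in rows +103, 0 and -50 mm.

apply_moves(commands=[{"linear": [0.1, -0.13, 0.2], "rot": [0, 0, -0.04], "grip": 1}, {"linear": [0.2, -0.25, 0.3], "rot": [0, 0, -0.08], "grip": 1}, {"linear": [0.3, -0.38, 0.4], "rot": [0, 0, -0.12], "grip": 1}, {"linear": [0.4, -0.5, 0.4], "rot": [0, 0, -0.15], "grip": 1}, {"linear": [0.467, -0.633, 0.4], "rot": [0, 0, -0.18], "grip": 1}, {"linear": [0.6, -0.8, 0.4], "rot": [0, 0, -0.22], "grip": 1}, {"linear": [0.7, -0.95, 0.4], "rot": [0, 0, -0.25], "grip": 1}, {"linear": [0.7, -0.95, 0.4], "rot": [0, 0, -0.25], "grip": 1}, {"linear": [0.7, -0.95, 0.4], "rot": [0, 0, -0.25], "grip": 1}, {"linear": [0.7, -0.95, 0.4], "rot": [0, 0, -0.25], "grip": 1}], newtons=10)

```text
time: 1.9
ee_pos: [0.4193, 0.3035, 0.3598]
eef_rot: [0.535, 0.845, 0.0, -0.0]
ft_force: [-0.1, 0.1, -0.3]
width: 0.0154
```

apply_moves(commands=[{"linear": [0.08, -0.13, 0], "rot": [0, 0, -0.03], "grip": 1}, {"linear": [0.17, -0.27, -0.05], "rot": [0, 0, -0.06], "grip": 1}, {"linear": [0.26, -0.4, -0.1], "rot": [0, 0, -0.09], "grip": 1}, {"linear": [0.35, -0.53, -0.15], "rot": [0, 0, -0.111], "grip": 1}, {"linear": [0.44, -0.67, -0.2], "rot": [0, 0, -0.111], "grip": 1}, {"linear": [0.53, -0.8, -0.2], "rot": [0, 0, -0.111], "grip": 1}, {"linear": [0.63, -0.97, -0.2], "rot": [0, 0, -0.111], "grip": 1}, {"linear": [0.63, -0.97, -0.2], "rot": [0, 0, -0.111], "grip": 1}, {"linear": [0.63, -0.97, -0.2], "rot": [0, 0, -0.111], "grip": 1}, {"linear": [0.63, -0.97, -0.2], "rot": [0, 0, -0.111], "grip": 1}])

```text
time: 2.9
ee_pos: [0.6076, 0.0158, 0.2992]
eef_rot: [0.671, 0.741, 0.0, -0.001]
ft_force: [-0.3, -0.1, 0.7]
width: 0.0006
```

apply_moves(commands=[{"linear": [0.06, -0.13, -0.1], "rot": [0, 0, 0], "grip": 1}, {"linear": [0.13, -0.26, -0.2], "rot": [0, 0, 0], "grip": 1}, {"linear": [0.19, -0.34, -0.33], "rot": [0, 0, 0], "grip": 1}, {"linear": [0.19, -0.34, -0.45], "rot": [0, 0, 0], "grip": 1}, {"linear": [0.19, -0.34, -0.5], "rot": [0, 0, 0], "grip": 1}, {"linear": [0.19, -0.34, -0.5], "rot": [0, 0, 0], "grip": 1}, {"linear": [0.19, -0.34, -0.5], "rot": [0, 0, 0], "grip": 1}])

```text
time: 3.6
ee_pos: [0.6656, -0.0866, 0.1516]
eef_rot: [0.671, 0.741, 0.001, 0.0]
ft_force: [0.6, -0.7, 0.1]
width: 0.0004
```

```bash
python3 - <<'E'
from h import *
s=r.read_state();print(s["ee_pos"],s["ft_force"])
p=r.camera("side");save({"frame":cv2.resize(p["frame"][100:350,180:520],None,fx=2.2,fy=2.2)},"near")
E
```

```text
[ 0.66564957 -0.08662899  0.15155766] [ 0.61395125 -0.69676937  0.13214506]
```

View pics/near.png

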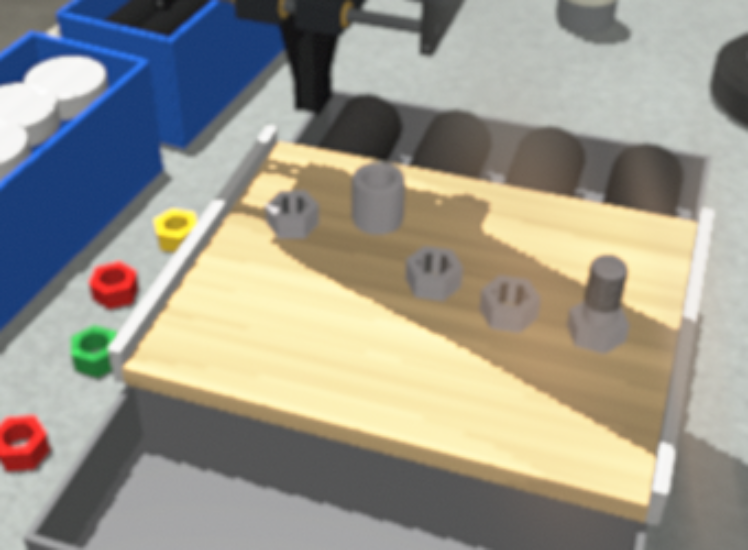

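The shut fingers hang just behind nut C (nut crop (293,213)), and the drop zone and row look clear. Next I lower and push.

apply_moves(commands=[{"linear": [0, 0, -0.1], "rot": [0, 0, 0], "grip": 1}, {"linear": [0, 0, -0.195], "rot": [0, 0, 0], "grip": 1}, {"linear": [0, 0, -0.195], "rot": [0, 0, 0], "grip": 1}, {"linear": [-0.004, 0.04, -0.195], "rot": [0, 0, 0], "grip": 1}, {"linear": [-0.008, 0.08, -0.195], "rot": [0, 0, 0], "grip": 1}, {"linear": [-0.012, 0.12, -0.195], "rot": [0, 0, 0], "grip": 1}, {"linear": [-0.015, 0.16, -0.195], "rot": [0, 0, 0], "grip": 1}, {"linear": [-0.019, 0.2, -0.195], "rot": [0, 0, 0], "grip": 1}, {"linear": [-0.023, 0.24, -0.195], "rot": [0, 0, 0], "grip": 1}, {"linear": [-0.027, 0.28, -0.195], "rot": [0, 0, 0], "grip": 1}, {"linear": [-0.031, 0.32, -0.195], "rot": [0, 0, 0], "grip": 1}])

```text
time: 4.75
ee_pos: [0.6554, 0.0081, 0.0911]
eef_rot: [0.672, 0.74, 0.0, 0.0]
ft_force: [0.9, 0.3, -0.9]
width: 0.0006
```

```bash
python3 - <<'E'
from h import *
p=r.camera("side");save({"frame":cv2.resize(p["frame"][100:400,180:520],None,fx=1.9,fy=1.9)},"mid")
E
```

```text
(no output)
```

View pics/mid.png

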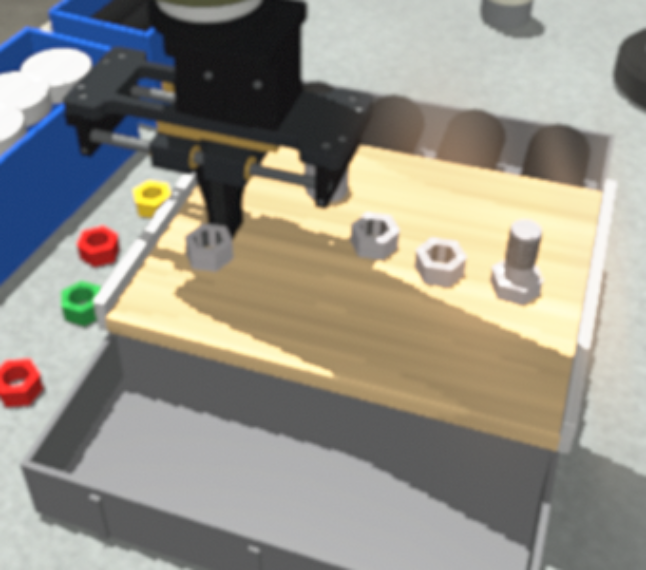

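The nut rides ahead of the fingers, perhaps a little to the +x side. I'll measure that offset before finishing the push.

```bash
python3 - <<'E'
from h import *
p=r.camera("side")
e=np.array([.9954,.0958]);t=r.read_state()["ee_pos"]
for b in r.search_frame("nut1",p)[:7]:
    l=b["bbox"];w=ray(p,(l[0]+l[2]/2,l[1]+l[3]/2),.078)
    if w[0]<.69: print(round(b["p"],2),l,w,"off x",(w-t)[:2]@e)
print(ray(p,(290,230),.078),(ray(p,(290,230),.078)-t)[:2]@e)
E
```

```text
0.98 [396.4, 225.1, 27.5, 28.5] [ 0.50486316 -0.01584924  0.078     ] off x -0.15234471344445538
0.96 [274.4, 217.3, 28.2, 27.4] [0.65568842 0.03680247 0.078     ] off x 0.002830785316688286
0.85 [362.9, 212.2, 25.6, 24.7] [ 0.55606442 -0.02411258  0.078     ] off x -0.10217060866367984
[0.65486135 0.0342121  0.078     ] 0.0017593570119762046
```

apply_moves(commands=[{"linear": [-0.002, 0.04, 0], "rot": [0, 0, 0], "grip": 1}, {"linear": [-0.005, 0.08, 0], "rot": [0, 0, 0], "grip": 1}, {"linear": [-0.008, 0.12, 0], "rot": [0, 0, 0], "grip": 1}, {"linear": [-0.012, 0.16, 0], "rot": [0, 0, 0], "grip": 1}, {"linear": [-0.016, 0.2, 0], "rot": [0, 0, 0], "grip": 1}, {"linear": [-0.02, 0.24, 0], "rot": [0, 0, 0], "grip": 1}, {"linear": [-0.024, 0.28, 0], "rot": [0, 0, 0], "grip": 1}, {"linear": [-0.028, 0.335, 0], "rot": [0, 0, 0], "grip": 1}, {"linear": [-0.028, 0.335, 0], "rot": [0, 0, 0], "grip": 1}, {"linear": [-0.028, 0.335, 0.15], "rot": [0, 0, 0], "grip": 1}, {"linear": [-0.028, 0.335, 0.3], "rot": [0, 0, 0], "grip": 1}, {"linear": [-0.1, 0.2, 0.3], "rot": [0, 0, 0], "grip": 1}, {"linear": [-0.17, 0.06, 0.3], "rot": [0, 0, 0], "grip": 1}, {"linear": [-0.24, -0.08, 0.3], "rot": [0, 0, 0], "grip": 1}, {"linear": [-0.32, -0.2, 0.3], "rot": [0, 0, 0], "grip": 1}, {"linear": [-0.32, -0.256, 0.3], "rot": [0, 0, 0], "grip": 1}, {"linear": [-0.32, -0.256, 0.3], "rot": [0, 0, 0], "grip": 1}, {"linear": [-0.32, -0.256, 0.3], "rot": [0, 0, 0], "grip": 1}])

```text
time: 6.7
ee_pos: [0.5597, -0.0694, 0.1811]
eef_rot: [0.673, 0.74, 0.0, -0.0]
ft_force: [0.7, 1.2, -0.1]
width: 0.0004
```

```bash
python3 - <<'E'
from h import *
p=r.camera("side");save({"frame":cv2.resize(p["frame"][100:450,180:520],None,fx=1.7,fy=1.7)},"c1")
E
```

```text
(no output)
```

View pics/c1.png

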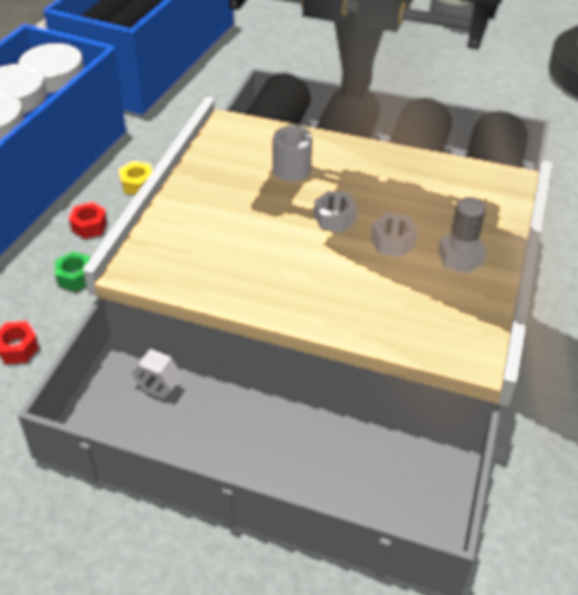

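Nut C lies in the grey bin (crop (157,373)), and the bushing, bolt and other two nuts haven't moved. Next is nut B.

apply_moves(commands=[{"linear": [0, 0, -0.15], "rot": [0, 0, 0], "grip": 1}, {"linear": [0, 0, -0.3], "rot": [0, 0, 0], "grip": 1}, {"linear": [0, 0, -0.3], "rot": [0, 0, 0], "grip": 1}, {"linear": [-0.003, 0.04, -0.3], "rot": [0, 0, 0], "grip": 1}, {"linear": [-0.006, 0.08, -0.3], "rot": [0, 0, 0], "grip": 1}, {"linear": [-0.01, 0.12, -0.3], "rot": [0, 0, 0], "grip": 1}, {"linear": [-0.014, 0.16, -0.3], "rot": [0, 0, 0], "grip": 1}, {"linear": [-0.018, 0.2, -0.3], "rot": [0, 0, 0], "grip": 1}, {"linear": [-0.022, 0.24, -0.3], "rot": [0, 0, 0], "grip": 1}, {"linear": [-0.026, 0.28, -0.3], "rot": [0, 0, 0], "grip": 1}, {"linear": [-0.03, 0.32, -0.3], "rot": [0, 0, 0], "grip": 1}, {"linear": [-0.034, 0.36, -0.3], "rot": [0, 0, 0], "grip": 1}])

```text
time: 7.95
ee_pos: [0.5493, 0.0393, 0.0911]
eef_rot: [0.672, 0.74, 0.0, 0.0]
ft_force: [-0.3, -0.3, -0.1]
width: 0.0004
```

```bash
python3 - <<'E'
from h import *
p=r.camera("side")
e=np.array([.9954,.0958]);t=r.read_state()["ee_pos"]
for b in r.search_frame("nut1",p)[:7]:
    l=b["bbox"];w=ray(p,(l[0]+l[2]/2,l[1]+l[3]/2),.078)
    if w[0]<.69: print(round(b["p"],2),w,"off x",(w-t)[:2]@e)
E
```

```text
0.81 [ 0.50762733 -0.01676944  0.078     ] off x -0.046916391270616586
0.81 [0.54697169 0.06500922 0.078     ] off x 8.138116041633446e-05
0.57 [0.60048931 0.17312479 0.078     ] off x 0.06371029326727468
```

apply_moves(commands=[{"linear": [-0.004, 0.04, 0], "rot": [0, 0, 0], "grip": 1}, {"linear": [-0.008, 0.08, 0], "rot": [0, 0, 0], "grip": 1}, {"linear": [-0.012, 0.12, 0], "rot": [0, 0, 0], "grip": 1}, {"linear": [-0.016, 0.16, 0], "rot": [0, 0, 0], "grip": 1}, {"linear": [-0.02, 0.21, 0], "rot": [0, 0, 0], "grip": 1}, {"linear": [-0.02, 0.21, 0], "rot": [0, 0, 0], "grip": 1}, {"linear": [-0.02, 0.21, 0.15], "rot": [0, 0, 0], "grip": 1}, {"linear": [-0.02, 0.21, 0.3], "rot": [0, 0, 0], "grip": 1}, {"linear": [-0.05, 0.07, 0.3], "rot": [0, 0, 0], "grip": 1}, {"linear": [-0.08, -0.07, 0.3], "rot": [0, 0, 0], "grip": 1}, {"linear": [-0.11, -0.21, 0.3], "rot": [0, 0, 0], "grip": 1}, {"linear": [-0.132, -0.338, 0.3], "rot": [0, 0, 0], "grip": 1}, {"linear": [-0.132, -0.338, 0.3], "rot": [0, 0, 0], "grip": 1}, {"linear": [-0.132, -0.338, 0.3], "rot": [0, 0, 0], "grip": 1}])

```text
time: 9.45
ee_pos: [0.5097, -0.0638, 0.1812]
eef_rot: [0.673, 0.739, 0.0, -0.0]
ft_force: [0.2, 1.5, 0.7]
width: 0.0004
```

```bash
python3 - <<'E'
from h import *
p=r.camera("side");save({"frame":cv2.resize(p["frame"][100:450,180:520],None,fx=1.7,fy=1.7)},"c2")
E
```

```text
(no output)
```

View pics/c2.png

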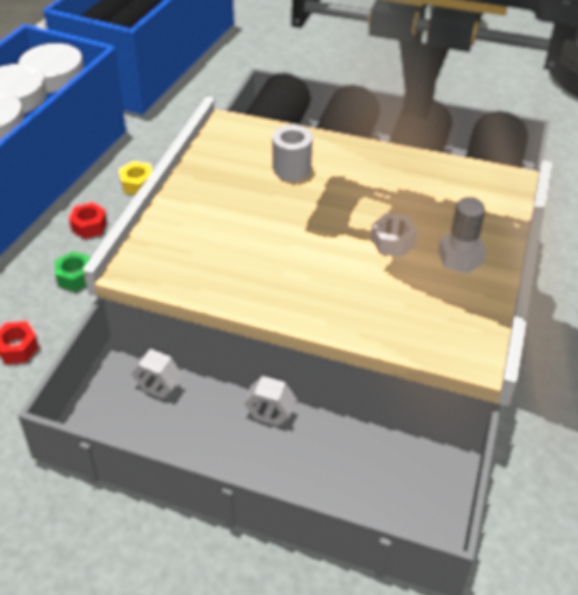

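Two nuts are in the bin (crop (157,373) and (270,400)). The bolt and bushing are unmoved. Last is nut A.

apply_moves(commands=[{"linear": [0, 0, -0.15], "rot": [0, 0, 0], "grip": 1}, {"linear": [0, 0, -0.3], "rot": [0, 0, 0], "grip": 1}, {"linear": [0, 0, -0.3], "rot": [0, 0, 0], "grip": 1}, {"linear": [-0.003, 0.04, -0.3], "rot": [0, 0, 0], "grip": 1}, {"linear": [-0.006, 0.08, -0.3], "rot": [0, 0, 0], "grip": 1}, {"linear": [-0.01, 0.12, -0.3], "rot": [0, 0, 0], "grip": 1}, {"linear": [-0.014, 0.16, -0.3], "rot": [0, 0, 0], "grip": 1}, {"linear": [-0.018, 0.2, -0.3], "rot": [0, 0, 0], "grip": 1}, {"linear": [-0.022, 0.24, -0.3], "rot": [0, 0, 0], "grip": 1}, {"linear": [-0.026, 0.28, -0.3], "rot": [0, 0, 0], "grip": 1}, {"linear": [-0.03, 0.32, -0.3], "rot": [0, 0, 0], "grip": 1}])

```text
time: 10.6
ee_pos: [0.5007, 0.0339, 0.0911]
eef_rot: [0.672, 0.74, 0.0, 0.0]
ft_force: [0.5, 0.6, 0.5]
width: 0.0003
```

```bash
python3 - <<'E'
from h import *
p=r.camera("side")
e=np.array([.9954,.0958]);t=r.read_state()["ee_pos"]
for b in r.search_frame("nut1",p)[:7]:
    l=b["bbox"];w=ray(p,(l[0]+l[2]/2,l[1]+l[3]/2),.078)
    if w[0]<.69: print(round(b["p"],2),w,"off x",(w-t)[:2]@e)
E
```

```text
0.98 [0.60047497 0.1730409  0.078     ] off x 0.11260084048178465
0.81 [0.49977199 0.06142408 0.078     ] off x 0.0016682089385642689
0.6 [0.52197828 0.16317723 0.078     ] off x 0.03352030375472268
```

apply_moves(commands=[{"linear": [-0.003, 0.04, 0], "rot": [0, 0, 0], "grip": 1}, {"linear": [-0.006, 0.08, 0], "rot": [0, 0, 0], "grip": 1}, {"linear": [-0.01, 0.12, 0], "rot": [0, 0, 0], "grip": 1}, {"linear": [-0.014, 0.16, 0], "rot": [0, 0, 0], "grip": 1}, {"linear": [-0.018, 0.21, 0], "rot": [0, 0, 0], "grip": 1}, {"linear": [-0.018, 0.21, 0], "rot": [0, 0, 0], "grip": 1}, {"linear": [-0.018, 0.21, 0.15], "rot": [0, 0, 0], "grip": 1}, {"linear": [-0.018, 0.21, 0.3], "rot": [0, 0, 0], "grip": 1}, {"linear": [-0.018, 0.21, 0.45], "rot": [0, 0, 0], "grip": 1}, {"linear": [-0.018, 0.21, 0.6], "rot": [0, 0, 0], "grip": 1}, {"linear": [-0.018, 0.21, 0.75], "rot": [0, 0, 0], "grip": 1}, {"linear": [-0.018, 0.21, 0.75], "rot": [0, 0, 0], "grip": 1}, {"linear": [-0.018, 0.21, 0.75], "rot": [0, 0, 0], "grip": 1}])

```text
time: 12.0
ee_pos: [0.4958, 0.0956, 0.3168]
eef_rot: [0.673, 0.74, 0.001, 0.0]
ft_force: [0.6, 0.0, -0.1]
width: 0.0004
```

```bash
python3 - <<'E'
from h import *
p=r.camera("side");save(p,"c3")
for n,z in(("bolt_center",.0965),("bushing_center",.0875)):
    q=r.spot_point(n,p);print(n,[(round(a["p"],2),ray(p,a["location"],z)) for a in q[:2]])
E
```

```text
bolt_center [(0.86, array([ 0.45763398, -0.02838896,  0.0965    ]))]
bushing_center [(0.95, array([ 0.61349345, -0.06430021,  0.0875    ]))]
```

View pics/c3.png

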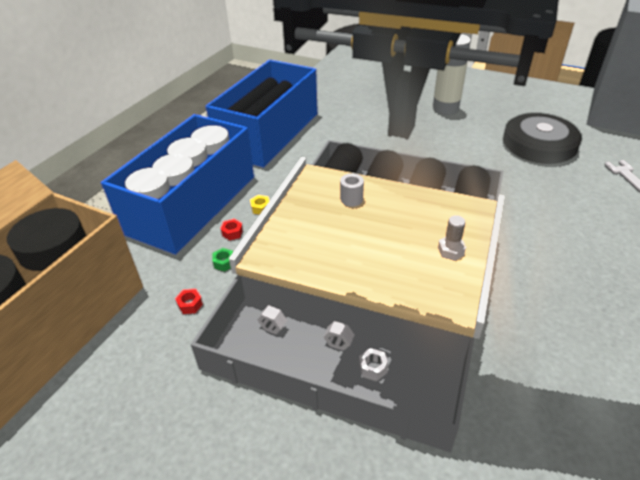

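All three nuts are in the grey bin (pixels (271,319), (338,335) and (375,362)). The bolt (452,238) and bushing (351,190) stand where they were, and the fingers are clear.

```bash
python3 -c "
from bench import r
print(r.close_job())"
```

```text
the job is handed in; nothing more can be done
None
```

I swept all three steel nuts over the +y edge with the fingers shut, and they are lying in the empty grey bin. I handed the job in at about 12 s of the 48 s allowed.

- **Last picture:** it shows the three nuts in the bin, with the bolt and bushing still upright. The fingers are about 0.2 m above everything.
- **Bolt and bushing:** the bushing's measured position changed by about 1 mm from the start. The bolt's network reading differed by about 3.5 mm from the first one, but its place in the picture did not visibly change, so I took that as network noise.
- **Forces:** the wrist force read under 2 N at the end of each move I made.
- **Network slip:** in the top view the networks missed one nut and marked the coloured look-alikes as nuts. I chose the three by segmentation and by looking at the picture.

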